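# Slide the divider into the parts box

## Task

Two sheet-metal dividers stand upright in the wooden stand. Take the wider one by its tab, slide it edgewise down the vertical guides in the middle of the grey parts box, keep hold of it until it is fully home on the floor of the box, then let go. Leave the narrower divider standing in its slot.

Things in the scene. Friction and masses are not known exactly. Their poses are not given: they have to be found in the camera images.
- wide_divider_mid (a point): Wider aluminium divider: loose upright plate 120 mm wide, 70 tall, 8 thick, 0.2 kg, rounded lower corners; centred above it a grip tab 40 wide, 40 tall, same 8 thickness (110 tall in all). Point: centre of the whole, 55 above the lower edge; tab's centre 35 above the point. x across the thickness, y along the width, z up to the tab. Stands in either slot of the stand.
- narrow_divider_mid (a point): Narrower divider, to be left alone: 84 mm wide, otherwise the same shape, size, point and axes as the wider one (70 tall plate, 8 thick, tab 40 by 40 on top, point at the centre, 55 above the lower edge). Stands in the stand's other slot.
- divider_stand: Low wooden stand fixed to the bench, 150 (x) by 130 (y), 30 mm tall. Two slots along its y, at x = -45 and x = +45, each 10 wide and 24 deep, floor 6 above the bench; one upright divider stands loosely in each, which in which varies. Origin: centre of the underside.
- parts_box: Grey open box fixed to the bench, 160 (x) by 140 (y), 72 mm tall, walls and floor 6. Origin: centre of underside. At x=0 both y walls carry an upright guide: two ribs 14 deep, 12 gap between them in x, from the floor to 50 above the bench, flaring to about 32 gap at 70. Divider home: plane x=0, width along y (4 to spare each end), lower edge 6, its centre 61 above the bench. Small parts lie fixed off the guides.
Things that resemble listed ones, but are neither listed nor needed, are in the scene too. Leave any green look-alike of the part that bears wide_divider_mid alone.

How it is judged:
By the outcome, as a careful person would: the job done as asked, in the order asked, and still so for the second after the job is handed in, with the robot touching nothing.
It also fails if it takes over 48 s, if anything falls off the work surface, if the arm or the gripper's body presses on something with over 40 N, if the wrist force passes 120 N, or if a joint passes its speed limit or range.

## Robot

A 6-joint arm with a two-finger parallel gripper is mounted at the origin on a cart in front of the work surface, level with it; the furniture and walls round the work are solid. World frame = base frame: x ahead of the robot, y to its left, z up, the work surface at z = 0. Lengths are in mm, angles in rad, forces in N, time in s.
With the tool pointing down it reaches from about 300 to 775 mm from the base axis. Payload 14.6 kg.
Tool frame: the origin (TCP) lies at the very end of the fingers, on their centre line; the grasp point (between the pads) lies 19 mm behind it; z points along the fingers, y is the line along which they close (so a half turn about z gives the same grasp; the last joint's range is limited). The gripper opens to 94 mm and grips with 3 to 60 N. Pads are 16 mm wide; open, the fingers measure 119 mm over their backs; the gripper's body (75 mm by 177 mm) begins 78 mm behind the grasp point.
Start: joints at [-1.376, 0.3, 1.521, -0, 1.321, -0.067], TCP at [142.344, -531.251, 205.446] pointing down, gripper open.
Joint ranges: [-3.03, 3.03], [-0.79, 2.21], [0.23, 2.52], [-1.04, 4.18], [0, 3.07], [-2.55, 2.55]. Speed limits (rad/s): [2.22, 2.22, 2.57, 3.14, 3.14, 3.14].

## Interface

Orientations are given as [roll, pitch, yaw] about the fixed x, y, z axes, in that order (R = Rz(yaw) Ry(pitch) Rx(roll)).
In Python, from cell import manip, camera, get_calibration gives the robot as it stands. The module is installed in compiled form; this text tells all that it offers.
- The arm moves only by the tool jog_arm, never from a script. Its argument "plan" is one flat list of numbers, 6 for each row, row after row: the shift along the world's x, y, z in m, then the turn, a rotation vector about the world's x, y, z in degrees. A call has 1 to 20 rows; each row is the pose to reach, as a shift and turn from the pose commanded when the call began; what a row does not reach only later rows make up. A row lasts 1/10 s, in which the tool goes at most 50 mm and 8.59 degrees, less where a joint would pass 70% of its speed; a pose out of reach is approached as far as the arm can. A call with a gripper value outside its range is refused whole. "claw" is the finger opening in m, from 0 to 0.094, set as the call begins (left out, the last holds). The fingers move at their own pace and stop on an object; "force" is the grip in N (left out, the last holds). Time passes only in rows, so rows that repeat a pose let the fingers close. It gives the time, the measured TCP pose, the force, the opening and the grip force at its end, in the units of the state.
- manip.read_state(): the state, without advancing time (a new reading comes with each control period).
- camera(name): name is "scene" or "top" or "wrist"; returns (picture, depth): 400x640x3 uint8, red, green, blue; 400x640 float32, mm along the optical axis (not along the pixel's ray), 0 where there is no reading.
- get_calibration(name): a dict with "fx", "fy", "cx", "cy" (pixels), "k1" (the pictures are not rectified: a ray, as slopes to the right and down, at radius r is drawn at 1 + k1 r^2 times it, then the intrinsics apply), "origin" and "attitude" of the camera in the world. Camera axes: x right, y down, z forward; pixel columns grow to the right and rows downward; lengths in mm; the calibration is good to about 2 mm. A picture is of the moment at which its call begins: read the wrist's pose just before it. get_calibration takes no time and is no camera call; for the wrist camera it gives the pose at the moment of the call.
- manip.sign_off(): hands the job in; it is judged then, once.
The state is a dict: "clock": time; "joints": joint angles; "qd": joint speeds; "effort": joint torques, N m; "eef_pos": TCP position; "eef_rot": TCP orientation; "wrist_force": force on the tool from outside, world axes, zero at the start; "moment": the same for the moment, N m; "finger_gap": finger opening in mm; "finger_force": force on a finger pad.
Only numpy, scipy, OpenCV 4.12 (cv2) and the standard library are available. Lean on these libraries where they do the work, as an engineer would, in place of code of your own. Each camera call takes 0.05 s, during which the arm holds its last target. There are 200 camera calls.

## Working session

There is one attempt and no reset: what is moved stays moved. The work goes in short steps, Python scripts to look and compute and a tool call to move; the robot and the scene stay as the last step left them, time stands still between calls to the robot, and variables do not carry over. Pictures are saved under pics/ and viewed, at most 10 in all, crops included, and the job is handed in when it is done.

Besides the shell and the picture viewer there is one more tool, called after "Call:" as name(argument=value, ...) on one line, values as JSON. jog_arm: Moves the arm, as the interface text tells. Its arguments: {"type":"object","properties":{"plan":{"type":"array"},"claw":{"type":"number"},"force":{"type":"number"}},"required":["plan"]}

```bash
mkdir -p pics; cat > h.py <<'E'
import numpy as np,cv2
from scipy.spatial.transform import Rotation as R
from cell import manip,camera,get_calibration
def shot(n):
    c=get_calibration(n); p,d=camera(n); return p,d,c
def att(c):
    a=np.array(c['attitude'],float)
    return a if a.shape==(3,3) else R.from_euler('xyz',a).as_matrix()
def cloud(d,c):
    h,w=d.shape; u,v=np.meshgrid(np.arange(w),np.arange(h))
    K=np.array([[c['fx'],0,c['cx']],[0,c['fy'],c['cy']],[0,0,1.]])
    q=cv2.undistortPoints(np.stack([u,v],-1).reshape(-1,1,2).astype(np.float64),K,np.array([c['k1'],0,0,0.])).reshape(h,w,2)
    P=np.dstack([q*d[...,None],d])@att(c).T+np.array(c['origin'])
    P[d<=0]=np.nan
    return P
E
python3 - <<'E'
from h import *
for n in('scene','top'):
    p,d,c=shot(n); print(c); cv2.imwrite(f'pics/{n}.png',p[...,::-1]); np.save(n,cloud(d,c)); np.save(n+'_p',p)
print(manip.read_state())
E
```

```text
{'fx': 486.1757971060832, 'fy': 486.1757971060832, 'cx': 322.470290672101, 'cy': 199.7639644925806, 'k1': -0.08896488239416539, 'origin': array([-291.1132446 ,  617.05062484,  682.81604654]), 'attitude': array([-2.0736579 , -0.00605331, -2.1373269 ])}
{'fx': 397.29134342854155, 'fy': 397.29134342854155, 'cx': 322.63745143173145, 'cy': 199.02361936766025, 'k1': -0.019154814075882716, 'origin': array([ 527.21751839,   -4.1126137 , 1128.87867535]), 'attitude': array([-3.03594700e+00, -6.03860233e-04, -1.57904860e+00])}
{'clock': 0.1, 'joints': array([-1.37559797e+00,  3.00388191e-01,  1.52151679e+00, -2.41656692e-05,
        1.32070044e+00, -6.65980223e-02]), 'qd': array([-0.00038268, -0.00012168, -0.00129144, -0.0005745 ,  0.00062401,
       -0.00012707]), 'effort': array([-6.61714912e-04, -5.32646334e+01, -3.53284371e+01,  7.09119765e-02,
        2.34872400e-02, -5.99852046e-05]), 'eef_pos': array([ 142.29521193, -531.03038225,  204.95900627]), 'eef_rot': array([-3.14058058e+00, -4.40423893e-05,  2.61802347e-01]), 'wrist_force': array([-0.75279426,  0.49132813, -0.55056535]), 'moment': array([ 0.00405593, -0.04640279, -0.04945344]), 'finger_force': 0.0, 'finger_gap': 94.23164452256172}
```

View pics/top.png

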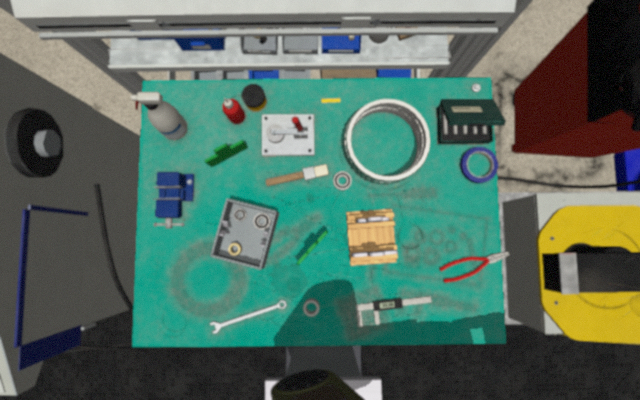

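View pics/scene.png

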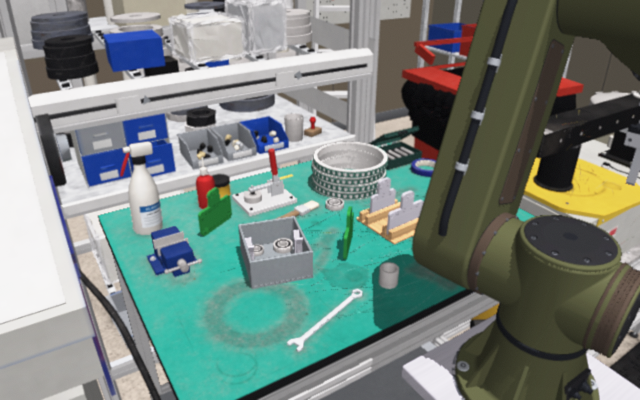

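The top view shows the grey box at about (245,232) and the wooden stand at (373,238). The aluminium plates in the stand are at about (372,215) and (372,262). The green look-alikes stand on the bench at (226,152) and (312,245), so they aren't the part. Next I'll measure both plates and the box.

```bash
python3 - <<'E'
from h import *
P=np.load('top.npy');p=np.load('top_p.npy')
def rect(m,name):
    q=P[m][:,:2].astype(np.float32); print(name,len(q),cv2.minAreaRect(q), 'z',np.nanmedian(P[m][:,2]))
u,v=np.meshgrid(np.arange(640),np.arange(400))
def reg(a,b,c,d):return (u>=a)&(u<=b)&(v>=c)&(v<=d)
z=P[...,2]
print('bench',np.nanmedian(z[reg(300,330,190,215)]))
rect(reg(205,285,190,275)&(z>62)&(z<80),'boxrim')
rect(reg(335,410,200,275)&(z>20)&(z<36),'stand')
for a,b in((200,237),(238,275)):
    rect(reg(335,410,a,b)&(z>45),'div'); rect(reg(335,410,a,b)&(z>45)&(z<90),'plate'); rect(reg(335,410,a,b)&(z>100),'tab')
a=cv2.resize(p[195:280,335:415],None,fx=6,fy=6,interpolation=2)
S=np.load('scene_p.npy'); b=cv2.resize(S[165:250,330:430],None,fx=3,fy=6*85*1/85*1.0/1,interpolation=2)
b=cv2.resize(S[165:250,330:430],(300,510),interpolation=2) if 0 else cv2.resize(S[165:250,350:430],(480,510),interpolation=2)
cv2.imwrite('pics/crop1.png',cv2.resize(np.hstack([a,b]),(800,425))[...,::-1])
E
```

```text
bench -1.3432144181842887
boxrim 612 ((549.561279296875, 207.61878967285156), (141.7811737060547, 157.89834594726562), 74.84130096435547) z 70.02454399779151
stand 910 ((538.9334106445312, -140.86172485351562), (125.55549621582031, 129.9866180419922), 3.6226248741149902) z 29.192194371805726
div 121 ((582.5429077148438, -138.3973388671875), (8.19182014465332, 82.87389373779297), 3.759157657623291) z 85.62561149195199
plate 63 ((581.8869018554688, -138.3782501220703), (7.873179912567139, 82.87335205078125), 2.5536067485809326) z 73.83661559014877
tab 55 ((582.62451171875, -138.52613830566406), (8.156512260437012, 38.99931716918945), 3.472055435180664) z 113.7959024426184
div 170 ((495.1536560058594, -141.34503173828125), (8.280230522155762, 119.53165435791016), 3.713636875152588) z 76.80912293316965
plate 111 ((495.25616455078125, -141.33778381347656), (8.091894149780273, 119.53314208984375), 3.733645439147949) z 74.70320249126803
tab 54 ((494.9012756347656, -141.7536163330078), (38.767234802246094, 7.66100549697876), 89.7706069946289) z 113.92195388535623
```

View pics/crop1.png

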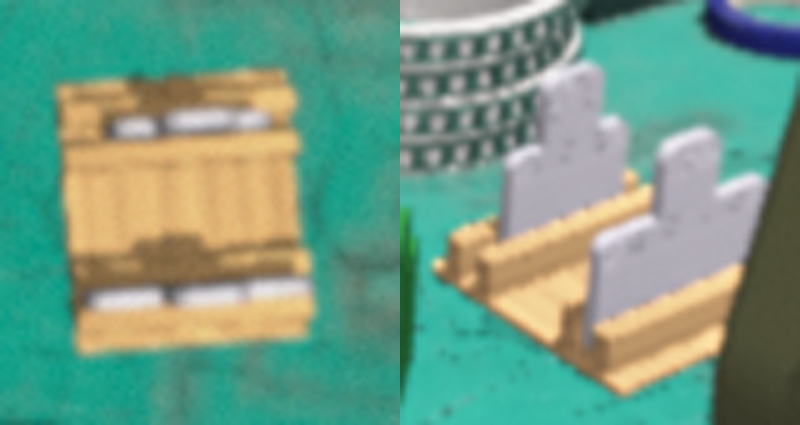

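The near plate (crop left ≈(195,295), x≈495) measures 119.5 mm wide and the far one (≈(190,122), x≈582) 83 mm. Both are bare aluminium in the wooden stand, so the near one is the wide divider. The measured yaws are 3.7° for the plate and -15.2° for the box. I'm moving above the plate now.

Call:
jog_arm(plan=[0.353, 0.39, 0.02, 0, 0, 78.7, 0.353, 0.39, 0.02, 0, 0, 78.7, 0.353, 0.39, 0.02, 0, 0, 78.7, 0.353, 0.39, 0.02, 0, 0, 78.7, 0.353, 0.39, 0.02, 0, 0, 78.7, 0.353, 0.39, 0.02, 0, 0, 78.7, 0.353, 0.39, 0.02, 0, 0, 78.7, 0.353, 0.39, 0.02, 0, 0, 78.7, 0.353, 0.39, 0.02, 0, 0, 78.7, 0.353, 0.39, 0.02, 0, 0, 78.7, 0.353, 0.39, 0.02, 0, 0, 78.7, 0.353, 0.39, 0.02, 0, 0, 78.7, 0.353, 0.39, 0.02, 0, 0, 78.7, 0.353, 0.39, 0.02, 0, 0, 78.7, 0.353, 0.39, 0.02, 0, 0, 78.7, 0.353, 0.39, 0.02, 0, 0, 78.7], claw=0.05, force=30)

```text
clock: 1.7
eef_pos: [495.0, -142.0, 225.5]
eef_rot: [3.141, 0.0, 1.634]
wrist_force: [0.1, -0.4, 0.7]
finger_gap: 50.1
finger_force: 0.0
```

```bash
python3 - <<'E'
from h import *
s=manip.read_state(); print(s['clock'],s['eef_pos'],np.degrees(s['eef_rot']),s['finger_gap'],s['wrist_force'])
p,d,c=shot('wrist'); print(c); cv2.imwrite('pics/w1.png',p[...,::-1]); P=cloud(d,c); np.save('w1',P)
m=(P[...,2]>40)&(P[...,2]<125)&(abs(P[...,0]-495)<25)&(abs(P[...,1]+141)<80)
print(m.sum(),cv2.minAreaRect(P[m][:,:2].astype(np.float32)))
for a,b in((60,90),(105,125)):
    k=m&(P[...,2]>a)&(P[...,2]<b); print(a,k.sum(), k.sum() and (cv2.minAreaRect(P[k][:,:2].astype(np.float32)),np.median(P[k][:,2])))
E
```

```text
1.7 [ 494.95397603 -141.95314077  225.54818998] [1.79992602e+02 4.75884866e-03 9.36244098e+01] 50.09464515222646 [ 0.08373302 -0.42864901  0.73519876]
{'fx': 284.4697660429006, 'fy': 284.4697660429006, 'cx': 320.69956297324137, 'cy': 203.6445545968347, 'k1': 0.005422732636337268, 'origin': array([490.10849288, -71.25505468, 404.8244931 ]), 'attitude': array([ 2.88984147e+00, -2.23849309e-04,  6.41458350e-02])}
686 ((493.902099609375, -140.4805145263672), (7.430999279022217, 117.21195983886719), 3.532723903656006)
60 413 (((493.902099609375, -140.4805145263672), (7.430999279022217, 117.21195983886719), 3.532723903656006), np.float64(75.91615342197662))
105 259 (((493.9010314941406, -141.32647705078125), (6.471424579620361, 39.0585823059082), 3.7586843967437744), np.float64(115.57394720666679))
```

View pics/w1.png

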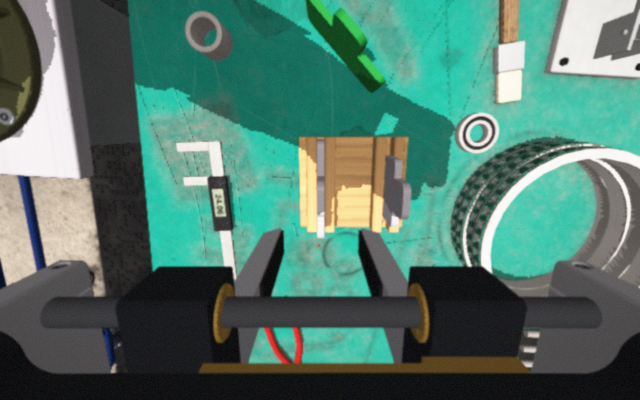

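The wrist view shows the wide plate edge-on at (321,185), between the fingers (≈262 and ≈378), with its tab top at z≈115.6. It agrees with the top view to about 1 mm. I'll descend now, then grip.

Call:
jog_arm(plan=[-0.001, 0.001, -0.05, 0, 0, 0, -0.001, 0.001, -0.09, 0, 0, 0, -0.001, 0.001, -0.12, 0, 0, 0, -0.001, 0.001, -0.135, 0, 0, 0, -0.001, 0.001, -0.145, 0, 0, 0, -0.001, 0.001, -0.145, 0, 0, 0, -0.001, 0.001, -0.145, 0, 0, 0])

```text
clock: 2.45
eef_pos: [494.7, -140.5, 81.3]
eef_rot: [3.141, 0.0, 1.635]
wrist_force: [0.7, 1.0, 0.1]
finger_gap: 50.3
finger_force: 0.0
```

Call:
jog_arm(plan=[0, 0, 0, 0, 0, 0, 0, 0, 0, 0, 0, 0, 0, 0, 0, 0, 0, 0, 0, 0, 0, 0, 0, 0, 0, 0, 0, 0, 0, 0, 0, 0, 0, 0, 0, 0, 0, 0, 0, 0, 0, 0, 0, 0, 0, 0, 0, 0], claw=0, force=40)

```text
clock: 3.25
eef_pos: [494.4, -140.2, 80.5]
eef_rot: [3.142, -0.0, 1.635]
wrist_force: [-0.5, 1.1, 1.4]
finger_gap: 7.2
finger_force: 40.0
```

Gripped: gap 7.2 mm, pad force 40 N. Lifting.

Call:
jog_arm(plan=[0, 0, 0.008, 0, 0, 0, 0, 0, 0.02, 0, 0, 0, 0, 0, 0.035, 0, 0, 0, 0, 0, 0.06, 0, 0, 0, 0, 0, 0.09, 0, 0, 0, 0, 0, 0.12, 0, 0, 0, 0, 0, 0.145, 0, 0, 0, 0, 0, 0.15, 0, 0, 0, 0, 0, 0.15, 0, 0, 0])

```text
clock: 4.15
eef_pos: [494.4, -140.3, 230.9]
eef_rot: [3.141, 0.001, 1.635]
wrist_force: [-1.1, -0.6, -2.6]
finger_gap: 8.2
finger_force: 40.0
```

```bash
python3 - <<'E'
from h import *
s=manip.read_state(); print(s['clock'],s['eef_pos'],np.degrees(s['eef_rot']),s['finger_gap'],s['wrist_force'],s['moment'])
p,d,c=shot('top'); P=cloud(d,c)
Q=P[P[...,2]>=0]
u,v=np.meshgrid(np.arange(640),np.arange(400))
P[...,2]
m=(u>285)&(u<335)&(v>215)&(v<275)&(P[...,2]>30); print('green top',np.nanmax(P[m][:,2]) if m.any() else 0, P[m].mean(0))
m=(u>205)&(u<285)&(v>190)&(v<275)
p2,d2,c2=shot('wrist'); W=cloud(d2,c2)
# held plate in wrist cam: points in tool-relative region
e=s['eef_pos']; y=s['eef_rot'][2]
k=(abs(W[...,0]-e[0])<20)&(abs(W[...,1]-e[1])<75)&(W[...,2]>e[2]-85)&(W[...,2]<e[2]+40)
for a,b in ((-90,-20),(-12,8)): 
  kk=k&(W[...,2]>e[2]+a)&(W[...,2]<e[2]+b); print(a,kk.sum(),W[kk].min(0),W[kk].max(0),cv2.minAreaRect(W[kk][:,:2].astype(np.float32)))
cv2.imwrite('pics/w2.png',p2[...,::-1])
E
```

```text
4.15 [ 494.37094975 -140.26502156  230.92488187] [1.79937464e+02 2.99638366e-02 9.37019868e+01] 8.157321347109605 [-1.06293296 -0.59306163 -2.63139572] [ 0.0622186  -0.13865033  0.00931701]
green top 114.46101211900475 [512.09595334  22.97094702  81.67484916]
-90 41 [485.9536102  -82.34020229 166.61216759] [493.63705441 -81.69829106 208.02693007] ((489.79266357421875, -81.95616149902344), (7.698821067810059, 0.26383528113365173), 4.539111614227295)
-12 948 [ 478.21828152 -185.33368098  219.38683887] [507.9660081  -82.15589949 238.90761608] ((492.78857421875, -133.70970153808594), (101.95793914794922, 29.14139175415039), 81.47407531738281)
```

View pics/w2.png

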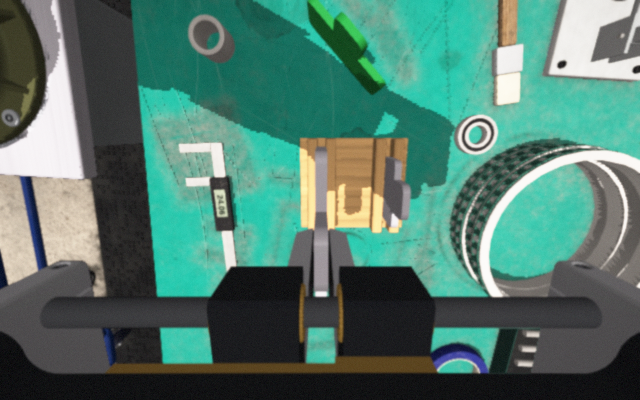

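The plate hangs straight under the fingers at (321,200), and its forward edge is at y≈-82, so its centre is about 1 mm off the TCP along the width. The narrow divider is undisturbed at (395,190). Carrying it over the box at this height clears the green top (114 mm).

Call:
jog_arm(plan=[0.003, 0.02, 0, 0, 0, -1, 0.009, 0.055, 0, 0, 0, -3, 0.015, 0.095, 0, 0, 0, -5, 0.021, 0.135, 0, 0, 0, -7.5, 0.028, 0.175, 0, 0, 0, -10, 0.034, 0.215, 0, 0, 0, -12.5, 0.041, 0.255, 0, 0, 0, -15, 0.047, 0.295, 0, 0, 0, -17, 0.053, 0.33, 0, 0, 0, -18.5, 0.0555, 0.345, 0, 0, 0, -18.9, 0.0555, 0.3487, 0, 0, 0, -18.9, 0.0555, 0.3487, 0, 0, 0, -18.9, 0.0555, 0.3487, 0, 0, 0, -18.9, 0.0555, 0.3487, 0, 0, 0, -18.9])

```text
clock: 5.65
eef_pos: [549.9, 207.5, 230.4]
eef_rot: [-3.142, 0.0, 1.304]
wrist_force: [-0.7, -0.0, -2.7]
finger_gap: 7.6
finger_force: 40.0
```

```bash
python3 - <<'E'
from h import *
s=manip.read_state(); e=s['eef_pos']; print(s['clock'],e,np.degrees(s['eef_rot']),s['finger_gap'],s['wrist_force'])
p2,d2,c2=shot('wrist'); W=cloud(d2,c2); cv2.imwrite('pics/w3.png',p2[...,::-1]); np.save('w3',W)
T=np.load('top.npy')
a=np.radians(-15.2); B=np.array([[np.cos(a),np.sin(a)],[-np.sin(a),np.cos(a)]])
def loc(P): 
    q=P.copy(); q[...,:2]=(P[...,:2]-[549.6,207.6])@B.T; return q
print('tcp local',B@(e[:2]-[549.6,207.6]))
for n,P in(('top',T),('wrist',W)):
    L=loc(P); L=L[np.isfinite(L[...,0])]
    k=(L[:,2]>64)&(L[:,2]<78)&(abs(L[:,0])<88)&(abs(L[:,1])<78); q=L[k]
    print(n,k.sum(),cv2.minAreaRect(q[:,:2].astype(np.float32)),q.min(0),q.max(0))
    r=L[(L[:,2]>48)&(L[:,2]<80)&(abs(L[:,0])<30)&(abs(L[:,1])<65)&(abs(L[:,1])>50)]
    for sgn in(1,-1):
        x=r[r[:,1]*sgn>0]; print(' ribs y',sgn,len(x), np.round(x[np.argsort(x[:,0])][::max(1,len(x)//14)],1).tolist())
L=loc(W); k=(abs(L[...,0])<15)&(abs(L[...,1])<80)&(L[...,2]>140)&(L[...,2]<205); q=L[k]; print('plate',len(q),q.min(0),q.max(0),np.median(q,0))
E
```

```text
5.65 [549.87898063 207.4666017  230.42392329] [-1.79999277e+02  7.20238977e-03  7.47398781e+01] 7.621506901196413 [-0.74956588 -0.03375095 -2.71888039]
tcp local [ 0.3041965  -0.05558586]
top 588 ((-0.04233551025390625, 0.0134124755859375), (157.8983154296875, 141.7703094482422), 0.041316963732242584) [-79.03073905 -70.83789572  64.09507108] [78.94762694 70.86799104 75.72152641]
 ribs y 1 91 [[-27.1, 64.5, 65.9], [-21.4, 64.8, 50.1], [-16.5, 55.6, 68.9], [-14.2, 57.4, 64.8], [-12.3, 60.6, 65.2], [-9.9, 52.1, 57.7], [-7.5, 64.3, 56.5], [-2.1, 64.0, 63.8], [5.8, 64.8, 69.2], [8.9, 64.3, 64.1], [11.4, 56.3, 54.5], [14.1, 64.6, 68.5], [16.1, 57.9, 64.5], [18.8, 57.0, 71.1], [23.1, 64.7, 56.9], [29.6, 63.2, 48.0]]
 ribs y -1 54 [[-18.1, -52.5, 67.5], [-16.8, -57.5, 66.3], [-15.3, -63.3, 70.8], [-13.6, -59.5, 67.3], [-12.4, -53.7, 67.6], [-10.7, -60.3, 59.6], [-9.5, -54.2, 58.1], [-7.7, -50.7, 57.3], [-6.4, -55.4, 53.6], [-4.7, -51.5, 49.5], [6.5, -51.6, 52.4], [8.5, -59.4, 52.0], [9.8, -54.0, 55.6], [11.8, -51.1, 58.5], [13.3, -57.2, 65.1], [14.6, -62.5, 65.7], [16.6, -59.9, 70.7], [17.7,
[... 485 characters left out ...]
.2], [18.2, 63.4, 70.4], [19.7, 50.7, 68.4]]
 ribs y -1 24 [[-13.4, -50.2, 60.8], [-12.2, -50.3, 56.4], [-12.1, -50.1, 61.1], [-11.1, -51.3, 49.6], [-10.8, -50.4, 60.1], [-9.8, -50.6, 51.6], [-9.6, -53.1, 56.3], [-9.6, -50.6, 55.7], [-9.6, -53.7, 58.5], [-9.6, -51.2, 57.9], [10.1, -53.4, 55.4], [10.1, -50.9, 54.7], [10.1, -52.3, 54.8], [10.1, -55.2, 54.3], [10.1, -50.2, 52.6], [11.3, -51.0, 58.6], [11.3, -50.3, 56.6], [11.5, -50.2, 48.5], [12.5, -50.7, 59.2], [12.6, -50.2, 56.7], [13.8, -50.6, 59.7], [15.1, -50.2, 60.8], [16.2, -50.3, 64.5], [17.5, -50.2, 64.7]]
plate 30 [ -3.44571255  58.1410626  167.0173736 ] [  4.04603169  58.2765869  196.86624312] [  0.33088977  58.1967841  183.08837766]
```

View pics/w3.png

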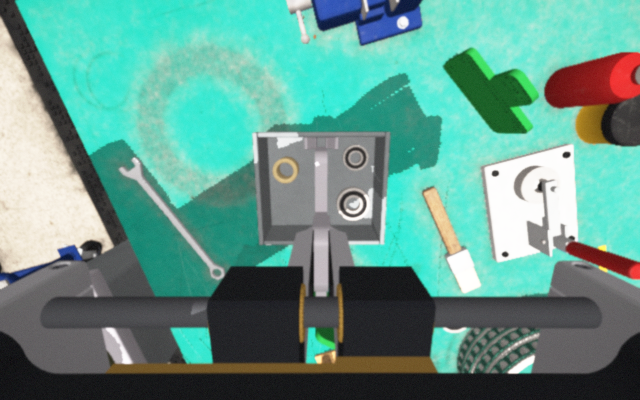

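The plate at (321,190) is centred over the guides. In the box frame its edge sits at x≈0.3 and the guide centre at 0.3–0.7, with about 1 mm lag in y. I'm descending into the flare.

Call:
jog_arm(plan=[0.0003, 0.0005, -0.02, 0, 0, 0, 0.0003, 0.0005, -0.045, 0, 0, 0, 0.0003, 0.0005, -0.065, 0, 0, 0, 0.0003, 0.0005, -0.08, 0, 0, 0, 0.0003, 0.0005, -0.088, 0, 0, 0, 0.0003, 0.0005, -0.094, 0, 0, 0, 0.0003, 0.0005, -0.1, 0, 0, 0, 0.0003, 0.0005, -0.105, 0, 0, 0, 0.0003, 0.0005, -0.11, 0, 0, 0, 0.0003, 0.0005, -0.115, 0, 0, 0, 0.0003, 0.0005, -0.115, 0, 0, 0, 0.0003, 0.0005, -0.115, 0, 0, 0])

```text
clock: 6.9
eef_pos: [550.2, 209.0, 115.5]
eef_rot: [3.142, -0.0, 1.306]
wrist_force: [-0.4, -0.0, -3.0]
finger_gap: 7.9
finger_force: 40.0
```

It has entered the straight guides with no contact force. Continuing slowly to the floor.

Call:
jog_arm(plan=[0, 0, -0.006, 0, 0, 0, 0, 0, -0.012, 0, 0, 0, 0, 0, -0.018, 0, 0, 0, 0, 0, -0.024, 0, 0, 0, 0, 0, -0.028, 0, 0, 0, 0, 0, -0.031, 0, 0, 0, 0, 0, -0.033, 0, 0, 0, 0, 0, -0.034, 0, 0, 0, 0, 0, -0.0345, 0, 0, 0, 0, 0, -0.035, 0, 0, 0, 0, 0, -0.0353, 0, 0, 0, 0, 0, -0.0353, 0, 0, 0, 0, 0, -0.0353, 0, 0, 0])

```text
clock: 8.2
eef_pos: [550.3, 209.0, 80.5]
eef_rot: [3.141, -0.0, 1.305]
wrist_force: [-1.3, -0.7, 1.9]
finger_gap: 7.7
finger_force: 40.0
```

Call:
jog_arm(plan=[0, 0, -0.0004, 0, 0, 0, 0, 0, -0.0008, 0, 0, 0, 0, 0, -0.0008, 0, 0, 0, 0, 0, -0.0008, 0, 0, 0])

```text
clock: 8.6
eef_pos: [550.4, 209.0, 80.5]
eef_rot: [3.141, -0.001, 1.305]
wrist_force: [-4.5, -1.9, 11.7]
finger_gap: 7.8
finger_force: 40.0
```

```bash
python3 - <<'E'
from h import *
s=manip.read_state();print(s['eef_pos'],s['wrist_force'],s['moment'])
E
```

```text
[550.4045554  208.98577899  80.52816865] [-4.46684663 -1.90247521 11.73629701] [-3.63269279e-01  1.04071990e+00 -6.02959472e-04]
```

The push force rises to 12 N with the TCP stopped at 80.5 mm, the same height as when I gripped it off a 6 mm floor. The plate is home, so I'll ease off, open and withdraw.

Call:
jog_arm(plan=[0, 0, 0.0008, 0, 0, 0, 0, 0, 0.0008, 0, 0, 0])

```text
clock: 8.8
eef_pos: [550.4, 209.0, 80.5]
eef_rot: [3.141, -0.0, 1.306]
wrist_force: [-0.8, -0.4, 5.6]
finger_gap: 7.7
finger_force: 40.0
```

Call:
jog_arm(plan=[0, 0, 0, 0, 0, 0, 0, 0, 0, 0, 0, 0, 0, 0, 0, 0, 0, 0, 0, 0, 0, 0, 0, 0, 0, 0, 0, 0, 0, 0, 0, 0, 0, 0, 0, 0, 0, 0, 0, 0, 0, 0], claw=0.04)

```text
clock: 9.5
eef_pos: [550.2, 208.9, 80.1]
eef_rot: [-3.142, -0.0, 1.305]
wrist_force: [-0.0, 1.0, -0.4]
finger_gap: 39.7
finger_force: 0.0
```

Call:
jog_arm(plan=[0, 0, 0.01, 0, 0, 0, 0, 0, 0.025, 0, 0, 0, 0, 0, 0.05, 0, 0, 0, 0, 0, 0.08, 0, 0, 0, 0, 0, 0.11, 0, 0, 0, 0, 0, 0.14, 0, 0, 0, 0, 0, 0.15, 0, 0, 0, 0, 0, 0.15, 0, 0, 0, 0, 0, 0.15, 0, 0, 0])

```text
clock: 10.4
eef_pos: [549.8, 208.9, 229.2]
eef_rot: [-3.14, 0.001, 1.306]
wrist_force: [0.2, 0.1, -0.4]
finger_gap: 40.3
finger_force: 0.0
```

```bash
python3 - <<'E'
from h import *
p2,d2,c2=shot('wrist'); W=cloud(d2,c2); p3,_,_=shot('scene')
a=np.radians(-15.2); B=np.array([[np.cos(a),np.sin(a)],[-np.sin(a),np.cos(a)]])
W[...,:2]=(W[...,:2]-[549.6,207.6])@B.T
for lo,hi in((73,85),(105,130)):
    k=(abs(W[...,0])<15)&(abs(W[...,1])<64)&(W[...,2]>lo)&(W[...,2]<hi); q=W[k]; print(lo,len(q),np.median(q,0),cv2.minAreaRect(q[:,:2].astype(np.float32)))
cv2.imwrite('pics/end.png',np.hstack([cv2.resize(p2[100:260,220:420],(400,320)),cv2.resize(p3[160:300,220:430],(400,320))])[...,::-1])
E
```

```text
73 389 [ 0.17447182 26.05128493 75.94702259] ((0.04862093925476074, 0.43225860595703125), (7.506523132324219, 115.16911315917969), 0.21612991392612457)
105 251 [  0.2027128    1.90583705 115.49725006] ((0.2344951629638672, 0.7007961273193359), (38.183223724365234, 6.531307220458984), 89.98419189453125)
```

View pics/end.png

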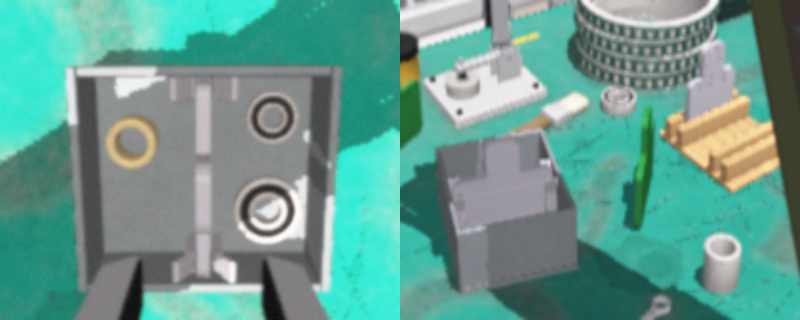

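The plate sits in both guides at (203,175), with its shoulder at 75.9 mm and tab top at 115.5 mm, so it is fully home and upright. The narrow divider still stands in the stand at (710,80). Handing in.

```bash
python3 -c "
from cell import manip; print(manip.sign_off())"
```

```text
the job is handed in; nothing more can be done
None
```

The wide divider is fully home in the box guides and released, the narrow divider is still standing in its slot, and the job was handed in at about 10.5 s on the robot clock.

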